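# Level the budgie cage stand

## Task

The grey stand for the budgie cage leans down towards its screw foot: lay the spirit level on its tray, lengthwise from the legs towards the foot's knob, let go, and turn the black knob until the bubble rests between the two lines. Then press the level down firmly with the fingers to bed it and the stand, and finish still pressing, the level flat on the tray and the bubble between the lines. Leave the dish, perch cone, bell and feeder where they stand.

Things in the scene. Friction and masses are not known exactly. Their poses are not given: they have to be found in the camera images.
- level: Pocket spirit level, aluminium, black end caps, 160 long (x) x 24 wide (y) x 40 high mm, 0.19 kg, loose, upright, usable either way round. Origin: centre of its underside; x lengthwise, z up. A notch 14 mm deep in the top, 31 mm either side of the middle, holds a yellow-green vial along x (its top 38 mm up); from there out to the ends the top is solid, 40 mm up: press there.
- bubble (a joint): The pale bubble in the vial: distance in m from the vial's middle, positive towards the level's +x end, travel -0.021 to 0.021. It is 11 mm long, the two black lines are 16 mm apart: between them means within 0.0025 of 0. It goes to the higher end, 1 mm per milliradian of slope, and comes to rest in about 1 s.
- stand: Grey metal cage stand fixed in place on the table: tray 170 (x) x 320 (y) mm, flat top face 60 mm up, two fixed legs at the +y end, screw foot at the -y end; it only tilts (about 1 degree). Origin: on the table midway between the legs, its tilt axis. The tray spans y = -285 to 35 mm, x = -85 to 85 mm; the foot is at y = -250, with a steel nut 24 mm across standing 7 mm above the tray.
- tray_top (a point): The free middle of the tray's top face, 85 mm from the fixed legs and 165 mm from the knob's axis along the stand: a good place for the middle of the level. Axes as the stand's: y lengthwise, away from the knob.
- knob_top (a point): Centre of the top of the screw foot's black ribbed round knob, 48 mm across, 28 mm high, vertical axis; top 108 mm above the table, staying at that height. Stiff (0.08 N m), stays where left; may take several grasps. Clockwise from above raises this end of the stand, 8 mm a turn: the bubble moves 8 mm per quarter turn. At the start this end is 1.5 to 4 mm too low.
- dish: Bystander: round aluminium dish, 92 mm across, 24 mm high, loose. Origin: centre of its underside.
- perch_cone: Bystander: white ceramic perch cone, 54 mm across at the foot, 73 mm high, loose. Origin: centre of its underside.
- bell: Bystander: small blue plastic bell toy standing on its mouth, 44 mm across, 50 mm high with its wire loop, loose. Origin: centre of its underside.
- feeder: Bystander: clear plastic feeder tube on a white foot of 50 x 44 mm, 129 mm high, loose. Origin: centre of its underside.
Things that resemble listed ones, but are neither listed nor needed, are in the scene too. Of the things like the level, leave any that is red; of the rest the smaller one is meant.

How it is judged (in metres and radians):
On the way, in this order (a step that is already met when the one before it is completed fails the run):
1. the level lies flat and lengthwise on the tray of the still sloping stand, let go (contact force between level and stand above 0.8 N and contact force between the fingers and level below 0.1 N and angle between the z axis of level and the z axis of stand, either way round below 0.03 rad and angle between the x axis of level and the y axis of stand, either way round below 0.2 rad and angle between stand's own z axis and vertical above 0.004 rad), for 0.3 s.
2. the knob has been turned until the bubble is at rest between the lines (contact force between level and stand above 0.8 N and angle between stand's own z axis and vertical below 0.0035 rad and value of joint bubble between -0.0025 and 0.0025 m), for 0.3 s.
At the end, for the whole second after the job is handed in: Fingers press the level with over 3 N and it bears on the tray with over 4 N; it lies flat (0.03 rad) and lengthwise (0.2 rad), its middle within 70 mm of the tray's centre line and 40 to 160 mm from the legs; stand level within 0.004 rad, bubble within 2.5 mm of the middle (contact force between the fingers and level above 3 N and contact force between level and stand above 4 N and z of level in the frame of stand between 0.056 and 0.064 m and x of level in the frame of stand between -0.07 and 0.07 m and y of level in the frame of stand between -0.16 and -0.04 m and angle between the z axis of level and the z axis of stand, either way round below 0.03 rad and angle between the x axis of level and the y axis of stand, either way round below 0.2 rad and angle between stand's own z axis and vertical below 0.004 rad and value of joint bubble between -0.0025 and 0.0025 m); the arm keeps its last pose, push and grip.
It fails at once if a bystander is shifted by more than 20 mm or tipped (distance of any of dish, perch_cone, bell, feeder from where it was at the start of the episode above 0.02 m or angle between any of dish, perch_cone, bell, feeder's own z axis and vertical above 0.5 rad).
It also fails if it takes over 64 s, if anything falls off the work surface, if the arm or the gripper's body presses on something with over 40 N, if the wrist force passes 120 N, or if a joint passes its speed limit or range.

## Robot

A 6-joint arm with a two-finger parallel gripper is mounted at the origin on the work surface. World frame = base frame: x ahead of the robot, y to its left, z up, the work surface at z = 0. Lengths are in mm, angles in rad, forces in N, time in s.
With the tool pointing down it reaches from about 300 to 775 mm from the base axis. Payload 14.6 kg.
Tool frame: the origin (TCP) lies on the centre line of the jaws, within the pads' length; the fingertips stand manip.finger_overhang ahead of it and the grasp point (between the pads) lies 11 mm behind it (manip.finger_overhang is the distance from the TCP to the fingertips, in mm); y points along the fingers, x is the direction in which the jaws open and shut, and the axes are right-handed (so a half turn about y gives the same grasp; the last joint's range is limited). The gripper opens to 94 mm and grips with 3 to 60 N. Pads are 16 mm wide; open, the fingers measure 119 mm over their backs; the gripper's body (75 mm by 177 mm) begins 78 mm behind the grasp point.
Start: joints at [1.166, 0.3, 1.521, -0, 1.321, -0.067], TCP at [182.274, 518.908, 213.446] pointing down, gripper open.
Joint ranges: [-3.03, 3.03], [-0.79, 2.21], [0.23, 2.52], [-1.04, 4.18], [0, 3.07], [-2.55, 2.55]. Speed limits (rad/s): [2.22, 2.22, 2.57, 3.14, 3.14, 3.14].

## Interface

Orientations are given as [roll, pitch, yaw] about the fixed x, y, z axes, in that order (R = Rz(yaw) Ry(pitch) Rx(roll)).
In Python, from cell import monitor, viewer, ticket, manip gives the robot as it stands.
- The arm moves only by the shell command python3 -m jog 'ROWS' [FORCE]. ROWS is JSON, a list of rows, each an object of numbers: "grip": the finger opening in cm, from 0 to 9.4; "dx", "dy", "dz": the shift along the tool's x, y, z in cm; "spin": the turn about the tool's y in degrees. In form: [{"grip": .., "dx": .., "dy": .., "dz": .., "spin": ..}, ...]. A call has 1 to 20 rows; each row is the pose to reach, as a shift and turn from the pose commanded when the call began, along the tool's axes at that moment; what a row does not reach only later rows make up. A row lasts 1/8 s, in which the tool goes at most 62.5 mm and 10.7 degrees, less where a joint would pass 70% of its speed; a pose out of reach is approached as far as the arm can. A call with a gripper value outside its range is refused whole. The fingers move at their own pace and stop on an object; FORCE is the grip in N (left out, the last holds). Time passes only in rows, so rows that repeat a pose let the fingers close. It gives the time, the measured TCP pose, the force and the opening at its end, in the units of the state.
- monitor.read_state(): the state, without advancing time (a new reading comes with each control period).
- viewer.camera(name): name is "scene" or "top" or "wrist"; returns a dict with "color" (384x512x3 uint8, red, green, blue), "vertical_fov" (degrees; the focal length in pixels is half the picture's height over the tangent of half this angle, whatever the lens; pixels are square), "cx", "cy" (the principal point, pixels), "rvec" (rotation vector, rad) and "tvec" (3), from world to camera coordinates, as OpenCV has them. Camera axes: x right, y down, z forward; pixel columns grow to the right and rows downward; lengths in mm; the calibration is good to about 2 mm. A picture is of the moment at which its call begins. There is no depth.
- ticket.sign_off(): hands the job in, once; it reports no verdict.
The state is a dict: "clock": time; "joints": joint angles; "qd": joint speeds; "effort": joint torques, N m; "eef_pos": TCP position; "eef_rot": TCP orientation; "wrist_force": force on the tool from outside, world axes, zero at the start; "moment": the same for the moment, N m; "finger_gap": finger opening in mm.
Only numpy, scipy, OpenCV 4.12 (cv2) and the standard library are available. Lean on these libraries where they do the work, as an engineer would, in place of code of your own. Each camera call takes 0.05 s, during which the arm holds its last target. There are 200 camera calls.

## Working session

There is one attempt and no reset: what is moved stays moved. The work goes in short steps, Python scripts to look and compute and a shell command to move; the robot and the scene stay as the last step left them, time stands still between calls to the robot, and variables do not carry over. Pictures are saved under pics/ and viewed, about 8 in all and at most 12, crops included, and the job is handed in when it is done.

```bash
mkdir -p pics; ls; cat > h.py <<'E'
import numpy as np,cv2
from cell import monitor,viewer,ticket,manip
def cam(n,save=None):
    c=viewer.camera(n); 
    if save: cv2.imwrite('pics/'+save,c['color'][:,:,::-1])
    c['f']=c['color'].shape[0]/2/np.tan(np.radians(c['vertical_fov'])/2)
    c['R']=cv2.Rodrigues(np.array(c['rvec'],float))[0]; c['t']=np.array(c['tvec'],float).ravel()
    return c
def ray(c,u,v):
    d=c['R'].T@np.array([(u-c['cx'])/c['f'],(v-c['cy'])/c['f'],1]); return -c['R'].T@c['t'],d
def onz(c,u,v,z):
    o,d=ray(c,u,v); return o+d*(z-o[2])/d[2]
def proj(c,p):
    q=c['R']@np.array(p,float)+c['t']; return c['f']*q[:2]/q[2]+[c['cx'],c['cy']]
E
python3 - <<'E'
from h import *
a=cam('top');b=cam('scene')
im=np.hstack([cv2.resize(x['color'],None,fx=1,fy=1) for x in(a,)])
cv2.imwrite('pics/top1.png',cv2.resize(a['color'][:,:,::-1],(800,600),interpolation=cv2.INTER_CUBIC))
cv2.imwrite('pics/sc1.png',cv2.resize(b['color'][:,:,::-1],(800,600),interpolation=cv2.INTER_CUBIC))
for c in(a,b): print(c['f'],c['cx'],c['cy'],-c['R'].T@c['t'],c['R'].round(3).tolist())
print(monitor.read_state(),manip.finger_overhang)
E
```

```text
pics
460.9583188390869 249.99980349698214 199.6551312435093 [ 425.4057197     6.20839434 1612.95485541] [[0.024, -1.0, -0.003], [-0.997, -0.024, -0.077], [0.077, 0.005, -0.997]]
460.46999731344437 254.7930725724075 189.55300827691622 [1172.2335113  -629.43816134  984.76611127] [[0.724, 0.69, 0.005], [0.491, -0.51, -0.706], [-0.485, 0.514, -0.708]]
{'clock': 0.1, 'joints': array([ 1.16636824e+00,  3.00450316e-01,  1.52146989e+00,  1.00186176e-05,
        1.32071756e+00, -6.65921203e-02]), 'qd': array([-1.45318014e-05, -2.95422960e-05, -2.08891388e-03,  5.93946477e-04,
        1.85367812e-04, -1.97330808e-03]), 'effort': array([ 2.33444822e-03, -5.32638323e+01, -3.53286231e+01,  7.09785079e-02,
        2.34153948e-02, -8.26861583e-05]), 'eef_pos': array([182.20792843, 518.71647298, 212.94476502]), 'eef_rot': array([-1.57071710e+00,  1.04215808e-03,  1.23295792e+00]), 'wrist_force': array([-0.152524  , -0.36590765,  0.46752637]), 'moment': array([-0.05637053, -0.03807761,  0.01735735]), 'finger_gap': 94.11920589509995} 8.0
```

View pics/top1.png

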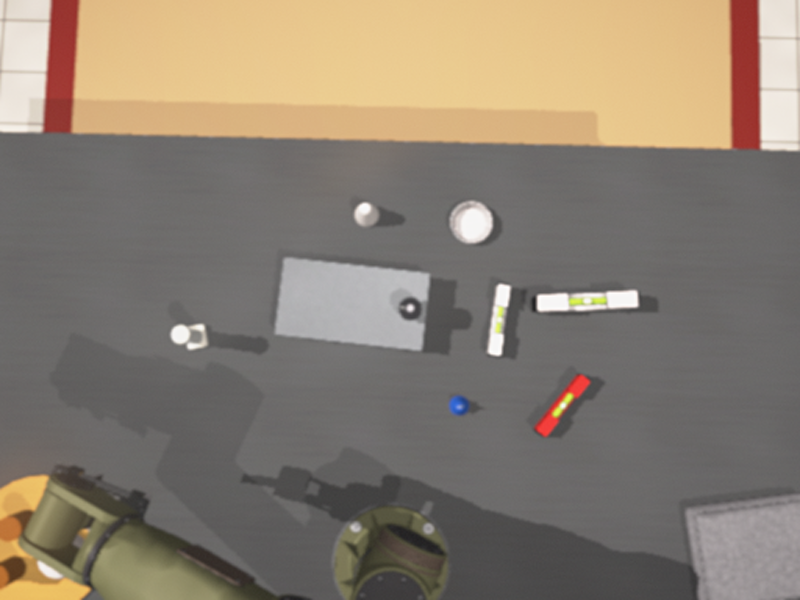

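View pics/sc1.png

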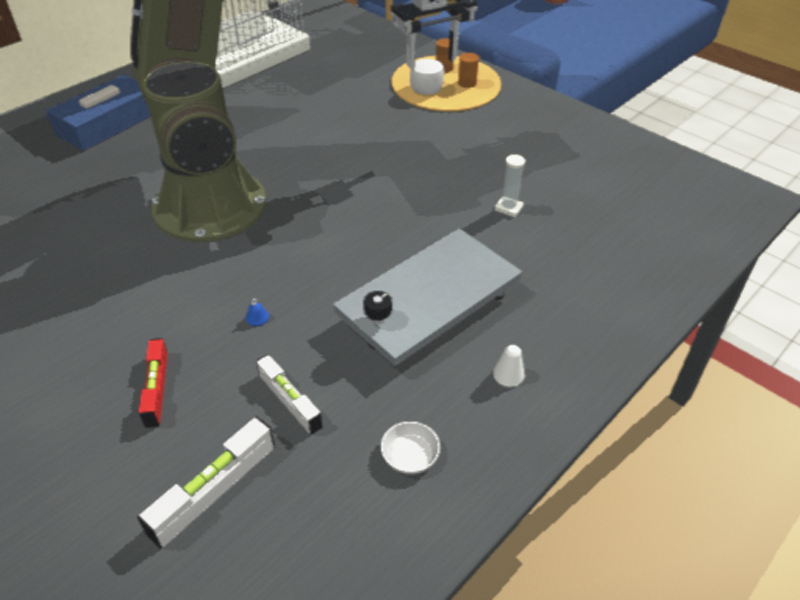

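The top view (800x600) shows the target level at (499,320), the larger level at (587,300) and the red one at (563,405). The tray is centred on (352,304), with its knob at (410,308). The bell is at (459,405), the dish at (472,222), the cone at (367,213) and the feeder at (190,336).

```bash
python3 - <<'E'
from h import *
c=cam('top'); im=c['color'].astype(int); s=512/800
mx=im.max(2);mn=im.min(2)
def comp(m,u,v,dil=0):
    m=m.astype(np.uint8)
    if dil: m=cv2.morphologyEx(m,cv2.MORPH_CLOSE,np.ones((dil,dil)))
    n,l,st,ce=cv2.connectedComponentsWithStats(m)
    d=np.hypot(ce[:,0]-u*s,ce[:,1]-v*s); d[0]=1e9; k=d.argmin()
    ct=cv2.findContours((l==k).astype(np.uint8),0,2)[0][0]
    return ct,ce[k],st[k]
def rect(ct,z):
    w=np.array([onz(c,p[0],p[1],z)[:2] for p in ct[:,0].astype(float)],np.float32); r=cv2.minAreaRect(w)
    return r,cv2.boxPoints(r).round(1).tolist()
yel=(mn<mx*0.6)&(im[:,:,1]>120)&(im[:,:,0]>100)&(im[:,:,1]>im[:,:,0])
white=(mn>150)|yel
ct,ce,st=comp(white,499,320,3); print('level',st,rect(ct,40))
g=(mx>95)&(mx<190)&(im[:,:,2]>=im[:,:,0]+3)
ct,ce,st=comp(g,352,304,9); print('tray',st,rect(ct,58))
k=(mx<60)
ct,ce,st=comp(k,410,308,0); 
print('knob',st,onz(c,st[0]+st[2]/2-.5,st[1]+st[3]/2-.5,100))
for n,u,v,z in [('dish',472,222,24),('cone',367,213,60),('bell',459,405,35),('feeder foot',197,336,10),('big',587,300,60),('bigL',535,302,60),('feedertop',180,335,129)]: print(n,onz(c,u*s,v*s,z)[:2].round())
b=cam('scene');
for u,v in[(376,300)]: print(onz(b,u*s,v*s,108))
E
```

```text
level [312 181  15  47 403] (((536.79736328125, -221.23794555664062), (32.35691833496094, 158.1024627685547), 82.57637023925781), [[456.29998779296875, -227.10000610351562], [613.0999755859375, -247.5], [617.2999877929688, -215.39999389648438], [460.5, -195.0]])
tray [ 178  169   91   54 3086] (((562.4447021484375, 100.13160705566406), (309.7380065917969, 164.4904327392578), 85.5420913696289), [[468.3999938964844, -47.900001525878906], [632.4000244140625, -60.70000076293945], [656.5, 248.10000610351562], [492.5, 260.8999938964844]])
knob [340 190   3   9  19] [ 567.38395137 -285.27633222  100.        ]
dish [ 753. -163.]
cone [760.  71.]
bell [ 347. -139.]
feeder foot [485. 444.]
big [ 581. -410.]
bigL [ 574. -298.]
feedertop [481. 447.]
[551.22301062 -26.12946552 108.        ]
```

```bash
cat >> h.py <<'E'
def go(x,y,z,yaw):
    s=monitor.read_state(); p=s['eef_pos']; a=s['eef_rot'][2]
    d=np.array([x,y])-p[:2]
    print('clock',s['clock'],'pos',p.round(1),'yaw',np.degrees(a).round(2),'j6',s['joints'][5].round(2),'F',np.round(s['wrist_force'],1),'gap',round(s['finger_gap'],1))
    print('dx %.2f dz %.2f dy %.2f cm spin %.1f'%((d@[np.cos(a),np.sin(a)])/10,(d@[-np.sin(a),np.cos(a)])/10,(p[2]-z)/10,np.degrees(a)-yaw))
E
python3 -c "
from h import *
go(537,-224,200,82.6)"
```

```text
clock 0.2 pos [182.2 518.8 213.1] yaw 70.65 j6 -0.07 F [-0.  -0.4  0.4] gap 93.8
dx -58.32 dz -58.09 dy 1.31 cm spin -12.0
```

```bash
r='{"grip":6,"dx":-58.3,"dz":-58.1,"dy":1.3,"spin":-12}'
python3 -m jog '[{"grip":6,"dx":-58.3,"dz":-58.1,"dy":1.3,"spin":-12},{"grip":6,"dx":-58.3,"dz":-58.1,"dy":1.3,"spin":-12},{"grip":6,"dx":-58.3,"dz":-58.1,"dy":1.3,"spin":-12},{"grip":6,"dx":-58.3,"dz":-58.1,"dy":1.3,"spin":-12},{"grip":6,"dx":-58.3,"dz":-58.1,"dy":1.3,"spin":-12},{"grip":6,"dx":-58.3,"dz":-58.1,"dy":1.3,"spin":-12},{"grip":6,"dx":-58.3,"dz":-58.1,"dy":1.3,"spin":-12},{"grip":6,"dx":-58.3,"dz":-58.1,"dy":1.3,"spin":-12},{"grip":6,"dx":-58.3,"dz":-58.1,"dy":1.3,"spin":-12},{"grip":6,"dx":-58.3,"dz":-58.1,"dy":1.3,"spin":-12},{"grip":6,"dx":-58.3,"dz":-58.1,"dy":1.3,"spin":-12},{"grip":6,"dx":-58.3,"dz":-58.1,"dy":1.3,"spin":-12},{"grip":6,"dx":-58.3,"dz":-58.1,"dy":1.3,"spin":-12},{"grip":6,"dx":-58.3,"dz":-58.1,"dy":1.3,"spin":-12},{"grip":6,"dx":-58.3,"dz":-58.1,"dy":1.3,"spin":-12},{"grip":6,"dx":-58.3,"dz":-58.1,"dy":1.3,"spin":-12},{"grip":6,"dx":-58.3,"dz":-58.1,"dy":1.3,"spin":-12},{"grip":6,"dx":-58.3,"dz":-58.1,"dy":1.3,"spin":-12}]'
python3 - <<'E'
from h import *
c=cam('wrist','w1.png'); t=cam('top')
for n,x in(('w',c),('t',t)): np.save('/tmp/'+n,x['color'])
import pickle;pickle.dump((c,t),open('/tmp/ct.pkl','wb'))
go(537,-224,200,82.6); print(proj(c,(537,-224,40)),-c['R'].T@c['t'],c['f'])
E
```

```text
clock: 2.45
eef_pos: [537.2, -223.0, 200.8]
eef_rot: [-1.571, 0.0, 1.443]
wrist_force: [0.2, -0.5, 0.3]
finger_gap: 59.5
clock 2.55 pos [ 537.2 -223.3  200.7] yaw 82.67 j6 -1.9 F [ 1.1  0.1 -0.2] gap 59.8
dx -0.07 dz 0.02 dy 0.07 cm spin 0.1
[256.53783774 186.90726103] [ 469.99964809 -214.17660672  371.84222314] 265.67849109887436
```

View pics/w1.png

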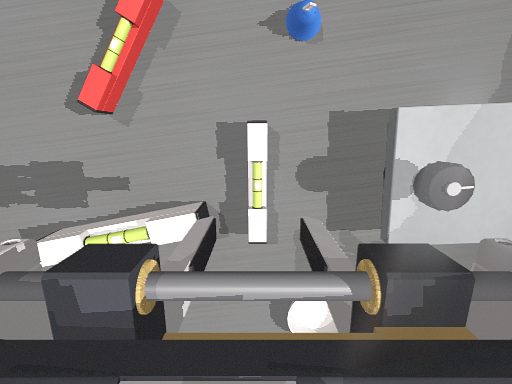

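The wrist view shows the target level upright at (257,183), nearly aligned, between the open fingers. The knob is at about (445,187), the big level is lower left and the red one upper left.

```bash
python3 - <<'E'
from h import *
import pickle
c,t=pickle.load(open('/tmp/ct.pkl','rb')); im=c['color'].astype(int)
mx=im.max(2);mn=im.min(2)
yel=(mn<mx*.6)&(im[:,:,1]>120)&(im[:,:,1]>im[:,:,0]-5)
m=((mn>175)|yel)[:, 235:285].astype(np.uint8)
m=cv2.morphologyEx(m,cv2.MORPH_CLOSE,np.ones((7,3)))
n,l,st,ce=cv2.connectedComponentsWithStats(m); k=1+st[1:,4].argmax(); print(st[k],ce[k])
ct=max(cv2.findContours((l==k).astype(np.uint8),0,2)[0],key=len)
w=np.array([onz(c,p[0]+235,p[1],40)[:2] for p in ct[:,0].astype(float)],np.float32); print(cv2.minAreaRect(w))
ys,xs=np.nonzero(yel[140:230,235:285]); print('vial',xs.min()+235,xs.max()+235,ys.min()+140,ys.max()+140,onz(c,xs.mean()+235,ys.mean()+140,34))
for u,v,z in[(248,121,40),(266,121,40),(248,242,40),(267,242,40),(397,107,58),(385,242,58)]: print(u,v,onz(c,u,v,z).round(1))
# knob: dark circle
g=(mx<105).astype(np.uint8)[150:220,405:485]; n,l,st,ce=cv2.connectedComponentsWithStats(g)
for s,e in zip(st[1:],ce[1:]):
    if s[4]>300: print('knob',s,e+[405,150],onz(c,e[0]+405,e[1]+150,100))
print(proj(c,(552.7,-24.4,108)))
E
```

```text
[  12  123   21  119 2308] [ 22.11221837 180.76863085]
((534.7496337890625, -222.942626953125), (24.67466926574707, 152.48370361328125), 82.8021469116211)
vial 253 261 162 207 [ 533.56862726 -223.88725139   34.        ]
248 121 [ 455.4 -223.9   40. ]
266 121 [ 458.2 -202.4   40. ]
248 242 [ 610.2 -245.    40. ]
267 242 [ 613.5 -219.7   40. ]
397 107 [462.4 -54.9  58. ]
385 242 [624.7 -71.1  58. ]
[452.91184695 190.87096925]
```

```bash
python3 -m jog '[{"grip":6,"dz":0.22,"dy":9},{"grip":6,"dz":0.22,"dy":15},{"grip":6,"dz":0.22,"dy":18.7},{"grip":6,"dz":0.22,"dy":18.7},{"grip":6,"dz":0.22,"dy":18.7},{"grip":6,"dz":0.22,"dy":18.7},{"grip":1,"dz":0.22,"dy":18.7},{"grip":1,"dz":0.22,"dy":18.7},{"grip":1,"dz":0.22,"dy":18.7},{"grip":1,"dz":0.22,"dy":18.7},{"grip":1,"dz":0.22,"dy":18.7},{"grip":1,"dz":0.22,"dy":18.7}]' 25
python3 -m jog '[{"grip":1,"dy":-4},{"grip":1,"dy":-10},{"grip":1,"dy":-14},{"grip":1,"dy":-14},{"grip":1,"dy":-14}]'
python3 - <<'E'
from h import *
c=cam('wrist','w2.png'); go(565.6,140,150,-4.5)
E
```

```text
clock 2.6 pos [ 537.2 -223.5  200.6] yaw 82.66 j6 -1.9 F [-0.6  0.7  0.1] gap 60.5
dx 36.41 dz 1.83 dy 5.06 cm spin 87.2validation failed for argument at $[0]...
validation failed for argument at $[0]...
```

View pics/w2.png

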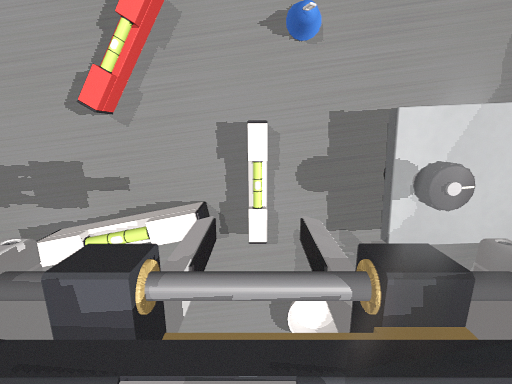

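The arm hasn't moved: the rows were refused because every row needs all five fields. I'll resend them complete.

```bash
python3 -m jog '[{"grip":6,"dx":0,"dz":0.2,"dy":9,"spin":0},{"grip":6,"dx":0,"dz":0.2,"dy":15,"spin":0},{"grip":6,"dx":0,"dz":0.2,"dy":18.7,"spin":0},{"grip":6,"dx":0,"dz":0.2,"dy":18.7,"spin":0},{"grip":6,"dx":0,"dz":0.2,"dy":18.7,"spin":0},{"grip":6,"dx":0,"dz":0.2,"dy":18.7,"spin":0},{"grip":1,"dx":0,"dz":0.2,"dy":18.7,"spin":0},{"grip":1,"dx":0,"dz":0.2,"dy":18.7,"spin":0},{"grip":1,"dx":0,"dz":0.2,"dy":18.7,"spin":0},{"grip":1,"dx":0,"dz":0.2,"dy":18.7,"spin":0},{"grip":1,"dx":0,"dz":0.2,"dy":18.7,"spin":0},{"grip":1,"dx":0,"dz":0.2,"dy":18.7,"spin":0}]' 25
python3 -m jog '[{"grip":1,"dx":0,"dz":0,"dy":-4,"spin":0},{"grip":1,"dx":0,"dz":0,"dy":-10,"spin":0},{"grip":1,"dx":0,"dz":0,"dy":-14,"spin":0},{"grip":1,"dx":0,"dz":0,"dy":-14,"spin":0},{"grip":1,"dx":0,"dz":0,"dy":-14,"spin":0}]'
python3 - <<'E'
from h import *
c=cam('wrist','w3.png'); go(565.6,140,150,-4.5)
E
```

```text
clock: 4.1
eef_pos: [535.2, -223.4, 13.4]
eef_rot: [-1.571, 0.0, 1.442]
wrist_force: [-1.7, -0.1, 0.5]
finger_gap: 23.8
clock: 4.72
eef_pos: [534.7, -223.2, 152.0]
eef_rot: [-1.569, -0.001, 1.442]
wrist_force: [-0.1, 0.4, -3.0]
finger_gap: 23.9
clock 4.775 pos [ 534.6 -223.1  151.6] yaw 82.65 j6 -1.9 F [ 0.  -0.  -2.3] gap 24.1
dx 36.41 dz 1.57 dy 0.16 cm spin 87.1
```

View pics/w3.png

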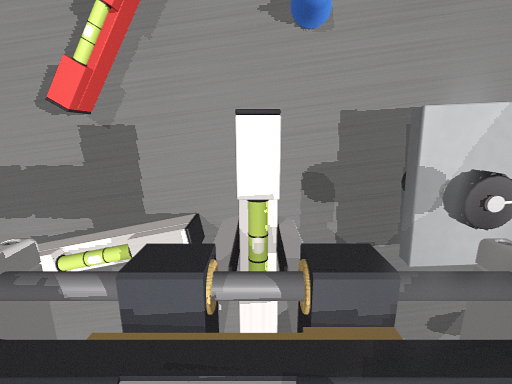

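The level is held near its middle and hangs straight, with the vial at about (258,245). Next I carry it over the tray.

```bash
python3 -m jog '[{"grip":1,"dx":4,"dz":0.2,"dy":-1,"spin":9},{"grip":1,"dx":8,"dz":0.4,"dy":-1,"spin":18},{"grip":1,"dx":12,"dz":0.6,"dy":-1,"spin":27},{"grip":1,"dx":16,"dz":0.8,"dy":-1,"spin":36},{"grip":1,"dx":20,"dz":1,"dy":-1,"spin":45},{"grip":1,"dx":24,"dz":1.2,"dy":-1,"spin":54},{"grip":1,"dx":28,"dz":1.4,"dy":-1,"spin":63},{"grip":1,"dx":32,"dz":1.6,"dy":-1,"spin":72},{"grip":1,"dx":35,"dz":1.6,"dy":-1,"spin":81},{"grip":1,"dx":36.4,"dz":1.6,"dy":0,"spin":87.1},{"grip":1,"dx":36.4,"dz":1.6,"dy":0,"spin":87.1},{"grip":1,"dx":36.4,"dz":1.6,"dy":0,"spin":87.1},{"grip":1,"dx":36.4,"dz":1.6,"dy":0,"spin":87.1}]'
python3 - <<'E'
from h import *
go(565.6,140,75,-4.5); c=cam('wrist','w4.png'); 
E
```

```text
clock: 6.4
eef_pos: [566.0, 138.9, 153.6]
eef_rot: [-1.571, -0.0, -0.077]
wrist_force: [-0.7, -0.0, -2.3]
finger_gap: 23.7
clock 6.4 pos [566.  138.9 153.6] yaw -4.42 j6 0.26 F [-0.7 -0.  -2.3] gap 23.7
dx -0.05 dz 0.10 dy 7.86 cm spin 0.1
```

View pics/w4.png

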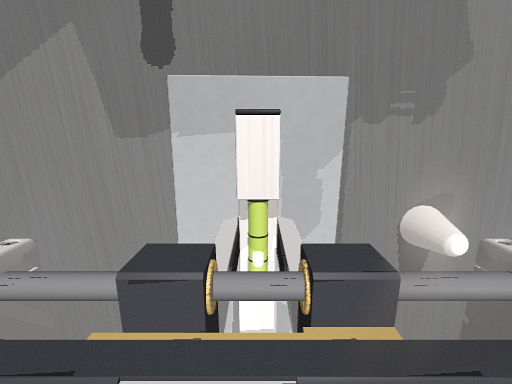

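The level is centred and lined up over the tray (tray edges at columns 168 and 348). I lower it and release.

```bash
python3 -m jog '[{"grip":1,"dx":0,"dz":0,"dy":4,"spin":0},{"grip":1,"dx":0,"dz":0,"dy":7,"spin":0},{"grip":1,"dx":0,"dz":0,"dy":7.7,"spin":0},{"grip":1,"dx":0,"dz":0,"dy":7.9,"spin":0},{"grip":1,"dx":0,"dz":0,"dy":7.9,"spin":0},{"grip":1,"dx":0,"dz":0,"dy":7.9,"spin":0}]'
python3 -m jog '[{"grip":5,"dx":0,"dz":0,"dy":0,"spin":0},{"grip":5,"dx":0,"dz":0,"dy":0,"spin":0},{"grip":5,"dx":0,"dz":0,"dy":0,"spin":0},{"grip":5,"dx":0,"dz":0,"dy":-3,"spin":0},{"grip":7.5,"dx":0,"dz":0,"dy":-8,"spin":0},{"grip":7.5,"dx":0,"dz":0,"dy":-12,"spin":0},{"grip":7.5,"dx":0,"dz":0,"dy":-12,"spin":0}]'
python3 - <<'E'
from h import *
go(555,-26,190,-4.5); c=cam('wrist','w5.png'); cv2.imwrite('pics/w5.png',cv2.resize(c['color'][:,:,::-1],(768,576)))
E
```

```text
clock: 7.2
eef_pos: [566.4, 139.7, 75.4]
eef_rot: [-1.57, -0.001, -0.078]
wrist_force: [-0.1, -0.0, -1.3]
finger_gap: 24.1
clock: 8.07
eef_pos: [567.1, 139.9, 197.7]
eef_rot: [-1.569, -0.005, -0.078]
wrist_force: [-0.9, 0.1, -0.1]
finger_gap: 73.9
clock 8.075 pos [567.1 139.9 197.7] yaw -4.45 j6 0.26 F [-0.9  0.1 -0.1] gap 73.9
dx 0.08 dz -16.63 dy 0.77 cm spin 0.0
```

View pics/w5.png

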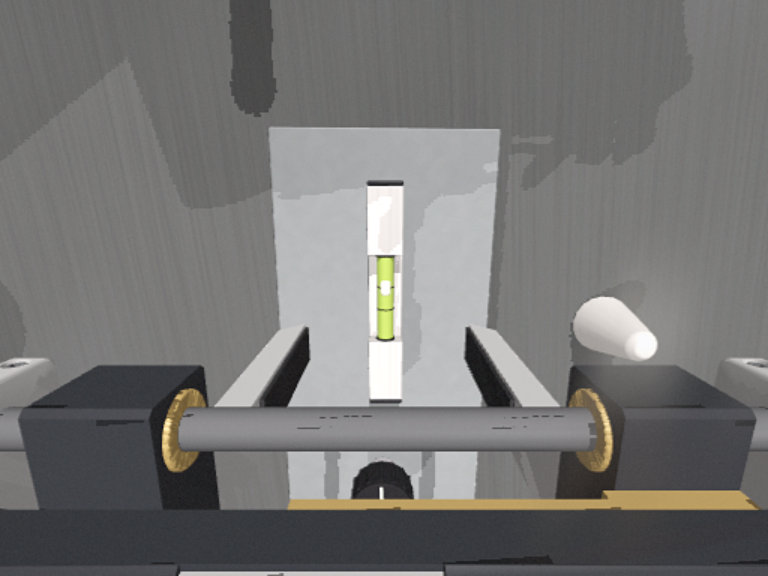

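The level lies flat on the tray. The bubble at (385,287) sits against the upper line, towards the legs, so it is about 8 mm off. Now I move over the knob.

```bash
python3 -m jog '[{"grip":7.5,"dx":0,"dz":-5,"dy":0,"spin":0},{"grip":7.5,"dx":0,"dz":-10,"dy":0,"spin":0},{"grip":7.5,"dx":-0.2,"dz":-15,"dy":0,"spin":0},{"grip":7.5,"dx":-0.2,"dz":-16.5,"dy":0,"spin":0},{"grip":7.5,"dx":-0.2,"dz":-16.5,"dy":0,"spin":0},{"grip":7.5,"dx":-0.2,"dz":-16.5,"dy":0,"spin":0}]'
python3 - <<'E'
from h import *
c=cam('wrist','w6.png'); cv2.imwrite('pics/w6.png',cv2.resize(c['color'][:,:,::-1],(768,576))); go(551.5,-25,92,-4.5)
print(proj(c,(551.5,-25,108))*1.5)
E
```

```text
clock: 8.88
eef_pos: [551.2, -23.6, 194.0]
eef_rot: [-1.571, 0.001, -0.077]
wrist_force: [-0.5, -0.1, -0.5]
finger_gap: 74.9
clock 8.925 pos [551.2 -23.5 194.1] yaw -4.37 j6 -0.03 F [ 0.7  0.8 -0.7] gap 74.6
dx 0.04 dz -0.15 dy 10.21 cm spin 0.1
[388.78906436 304.2262336 ]
```

View pics/w6.png

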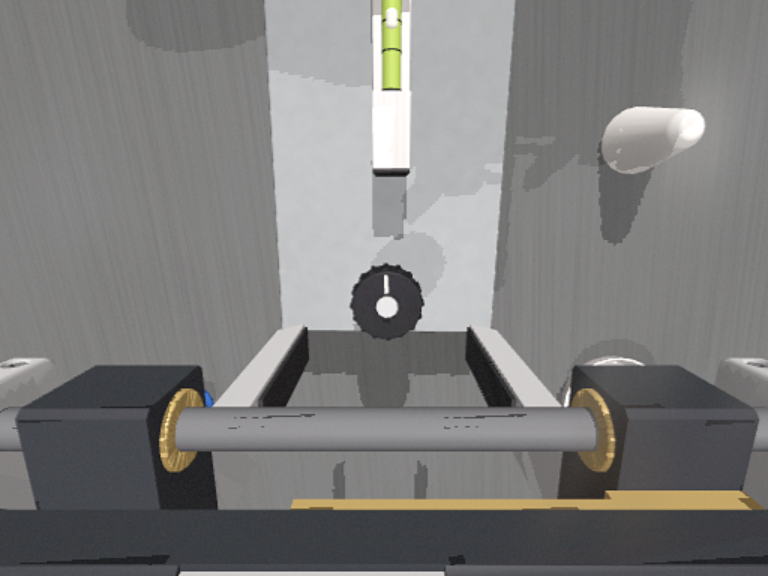

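The knob is at (387,303), on the prediction to within 1 mm, and the bubble at (392,17) is about 11 mm off, so the knob needs roughly 120° clockwise. I'll pre-spin −60°, descend and grip.

```bash
python3 -m jog '[{"grip":7.5,"dx":-0.05,"dz":-0.15,"dy":0,"spin":-10},{"grip":7.5,"dx":-0.05,"dz":-0.15,"dy":1,"spin":-20},{"grip":7.5,"dx":-0.05,"dz":-0.15,"dy":2,"spin":-30},{"grip":7.5,"dx":-0.05,"dz":-0.15,"dy":4,"spin":-40},{"grip":7.5,"dx":-0.05,"dz":-0.15,"dy":6,"spin":-50},{"grip":7.5,"dx":-0.05,"dz":-0.15,"dy":8,"spin":-60},{"grip":7.5,"dx":-0.05,"dz":-0.15,"dy":10,"spin":-60},{"grip":7.5,"dx":-0.05,"dz":-0.15,"dy":10.2,"spin":-60},{"grip":7.5,"dx":-0.05,"dz":-0.15,"dy":10.2,"spin":-60},{"grip":4,"dx":-0.05,"dz":-0.15,"dy":10.2,"spin":-60},{"grip":4,"dx":-0.05,"dz":-0.15,"dy":10.2,"spin":-60},{"grip":4,"dx":-0.05,"dz":-0.15,"dy":10.2,"spin":-60},{"grip":4,"dx":-0.05,"dz":-0.15,"dy":10.2,"spin":-60},{"grip":4,"dx":-0.05,"dz":-0.15,"dy":10.2,"spin":-60}]' 40
python3 -m jog '[{"grip":4,"dx":0,"dz":0,"dy":0,"spin":10},{"grip":4,"dx":0,"dz":0,"dy":0,"spin":20},{"grip":4,"dx":0,"dz":0,"dy":0,"spin":30},{"grip":4,"dx":0,"dz":0,"dy":0,"spin":40},{"grip":4,"dx":0,"dz":0,"dy":0,"spin":50},{"grip":4,"dx":0,"dz":0,"dy":0,"spin":60},{"grip":4,"dx":0,"dz":0,"dy":0,"spin":70},{"grip":4,"dx":0,"dz":0,"dy":0,"spin":80},{"grip":4,"dx":0,"dz":0,"dy":0,"spin":90},{"grip":4,"dx":0,"dz":0,"dy":0,"spin":100},{"grip":4,"dx":0,"dz":0,"dy":0,"spin":110},{"grip":4,"dx":0,"dz":0,"dy":0,"spin":115},{"grip":4,"dx":0,"dz":0,"dy":0,"spin":115},{"grip":4,"dx":0,"dz":0,"dy":0,"spin":115},{"grip":4,"dx":0,"dz":0,"dy":0,"spin":115},{"grip":4,"dx":0,"dz":0,"dy":0,"spin":115},{"grip":4,"dx":0,"dz":0,"dy":0,"spin":115},{"grip":4,"dx":0,"dz":0,"dy":0,"spin":115}]'
python3 - <<'E'
from h import *
c=cam('wrist'); cv2.imwrite('pics/w7.png',cv2.resize(c['color'][:,:,::-1],(768,576))); go(551.5,-25,92,-4.5)
E
```

```text
clock: 10.68
eef_pos: [550.6, -26.3, 92.7]
eef_rot: [-1.571, -0.0, 0.969]
wrist_force: [-0.9, 0.2, 3.7]
finger_gap: 47.5
clock: 12.92
eef_pos: [550.8, -26.3, 92.7]
eef_rot: [-1.57, -0.001, -1.037]
wrist_force: [4.3, -1.6, 4.8]
finger_gap: 47.4
clock 12.975 pos [550.9 -26.3  92.7] yaw -59.44 j6 0.92 F [ 5.2 -1.6  5.4] gap 47.2
dx -0.08 dz 0.12 dy 0.07 cm spin -54.9
```

View pics/w7.png

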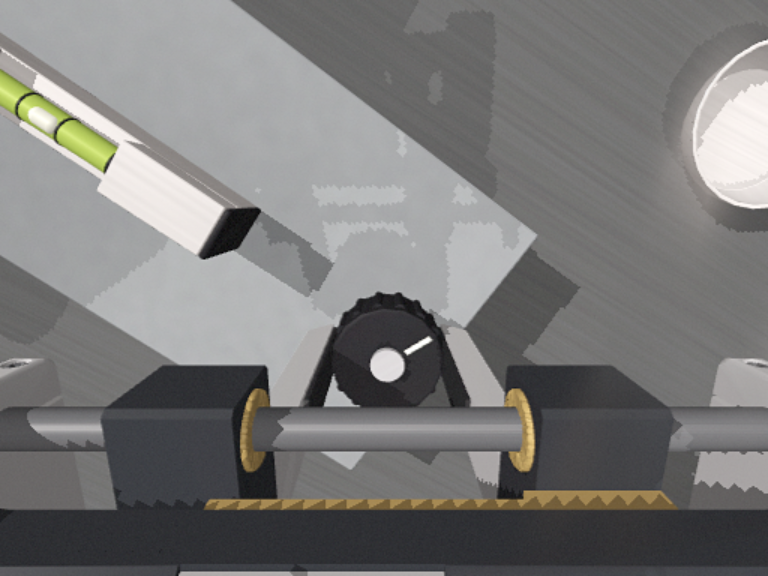

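The bubble at (42,120) is now between the lines (28,106) and (65,131), slightly towards the legs. I'll wait briefly and measure it numerically.

```bash
cat >> h.py <<'E'
def bub(c,a=np.array([566.8,140.]),yaw=85.6,zv=97):
    # profile along vial axis, s>0 towards legs
    d=np.array([np.cos(np.radians(yaw)),np.sin(np.radians(yaw))]); n=np.array([d[1],-d[0]])
    s=np.arange(-34,34.1,0.5); out=[]
    im=c['color'].astype(np.float32)
    for o in (-2,-1,0,1,2):
        uv=np.array([proj(c,[*(a+d*k+n*o),zv]) for k in s],np.float32)
        out.append(cv2.remap(im,uv[None,:,0],uv[None,:,1],cv2.INTER_LINEAR)[0])
    return s,np.mean(out,0)
E
python3 -m jog '[{"grip":4,"dx":0,"dz":0,"dy":0,"spin":115},{"grip":4,"dx":0,"dz":0,"dy":0,"spin":115}]' >/dev/null 2>&1; python3 - <<'E'
from h import *
print(monitor.read_state()['eef_rot'],monitor.read_state()['clock'])
E
```

```text
[-1.56990631e+00 -5.12671877e-04 -1.41860116e+00] 13.225
```

That was my slip: I repeated spin 115 in a new call, so the knob went another 21°, about 2 mm of bubble. The remaining error was about 1.5 mm in the same direction. I'll let it settle and measure.

```bash
python3 -m jog '[{"grip":4,"dx":0,"dz":0,"dy":0,"spin":0},{"grip":4,"dx":0,"dz":0,"dy":0,"spin":0},{"grip":4,"dx":0,"dz":0,"dy":0,"spin":0},{"grip":4,"dx":0,"dz":0,"dy":0,"spin":0},{"grip":4,"dx":0,"dz":0,"dy":0,"spin":0},{"grip":4,"dx":0,"dz":0,"dy":0,"spin":0}]'
python3 -m jog '[{"grip":7.5,"dx":0,"dz":0,"dy":0,"spin":0},{"grip":7.5,"dx":0,"dz":0,"dy":0,"spin":0},{"grip":7.5,"dx":0,"dz":0,"dy":0,"spin":0},{"grip":7.5,"dx":0,"dz":0,"dy":-4,"spin":0},{"grip":7.5,"dx":0,"dz":0,"dy":-10,"spin":0},{"grip":7.5,"dx":0,"dz":0,"dy":-11,"spin":0},{"grip":7.5,"dx":0,"dz":0,"dy":-11,"spin":0}]'
python3 - <<'E'
from h import *
go(566.8,140,200,-94.4)
c=cam('wrist'); cv2.imwrite('pics/w8.png',cv2.resize(c['color'][:,:,::-1],(768,576)))
s,o=bub(c)
for k,v in list(zip(s,o.round().astype(int)))[::2]: print(k,v,end=' ')
E
```

```text
clock: 13.98
eef_pos: [550.9, -26.4, 92.7]
eef_rot: [-1.57, -0.0, -1.413]
wrist_force: [5.7, -3.1, 5.2]
finger_gap: 47.2
clock: 14.85
eef_pos: [550.4, -26.1, 202.3]
eef_rot: [-1.571, -0.0, -1.413]
wrist_force: [0.2, 0.6, -1.1]
finger_gap: 75.0
clock 14.85 pos [550.4 -26.1 202.3] yaw -80.94 j6 1.3 F [ 0.2  0.6 -1.1] gap 75.0
dx -16.15 dz 4.23 dy 0.23 cm spin 13.5
-34.0 [253 248 245] -33.0 [253 249 246] -32.0 [253 249 246] -31.0 [252 248 246] -30.0 [209 204 204] -29.0 [116 128  79] -28.0 [191 212 106] -27.0 [214 235 120] -26.0 [213 234 120] -25.0 [212 233 120] -24.0 [212 233 120] -23.0 [212 233 120] -22.0 [212 233 120] -21.0 [212 233 120] -20.0 [213 234 121] -19.0 [213 233 120] -18.0 [213 233 120] -17.0 [213 234 121] -16.0 [213 234 121] -15.0 [213 234 121] -14.0 [213 233 121] -13.0 [213 234 121] -12.0 [213 234 121] -11.0 [213 234 121] -10.0 [213 234 121] -9.0 [210 229 125] -8.0 [191 202 142] -7.0 [205 204 186] -6.0 [244 245 222] -5.0 [247 247 232] -4.0 [246 248 229] -3.0 [246 248 229] -2.0 [245 247 229] -1.0 [246 247 228] 0.0 [245 248 226] 1.0 [244 248 223] 2.0 [235 244 194] 3.0 [221 239 141] 4.0 [212 233 119] 5.0 [213 234 121] 6.0 [215 235 123] 7.0 [215 236 123] 8.0 [181 199 102] 9.0 [137 152  82] 10.0 [195 214 112] 11.0 [216 236 124] 12.0 [214 235 122] 13.0 [213 234 122] 14.0 [214 235 123] 15.0 [215 235 124] 16.0 [215 235 124] 17.0 [214 235 123] 18.0 [214 235 123] 19.0 [214 235 123] 20.0 [215 235 123] 21.0 [214 235 123] 22.0 [214 235 123] 23.0 [215 235 123] 24.0 [215 235 124] 25.0 [214 235 123] 26.0 [214 235 123] 27.0 [215 236 123] 28.0 [216 236 124] 29.0 [205 226 116] 30.0 [153 171  85] 31.0 [63 67 50] 32.0 [85 82 85] 33.0 [159 154 152] 34.0 [233 228 226]
```

The vial's lines lie at −7.5 and +8.8 and the bubble's centre at −2.5, so it is 3.2 mm towards the knob. I re-grip and turn back 36°.

```bash
python3 -m jog '[{"grip":7.5,"dx":0,"dz":0,"dy":5,"spin":0},{"grip":7.5,"dx":0,"dz":0,"dy":10,"spin":0},{"grip":7.5,"dx":0,"dz":0,"dy":11,"spin":0},{"grip":7.5,"dx":0,"dz":0,"dy":11,"spin":0},{"grip":4,"dx":0,"dz":0,"dy":11,"spin":0},{"grip":4,"dx":0,"dz":0,"dy":11,"spin":0},{"grip":4,"dx":0,"dz":0,"dy":11,"spin":0},{"grip":4,"dx":0,"dz":0,"dy":11,"spin":0},{"grip":4,"dx":0,"dz":0,"dy":11,"spin":0},{"grip":4,"dx":0,"dz":0,"dy":11,"spin":-10},{"grip":4,"dx":0,"dz":0,"dy":11,"spin":-20},{"grip":4,"dx":0,"dz":0,"dy":11,"spin":-30},{"grip":4,"dx":0,"dz":0,"dy":11,"spin":-36},{"grip":4,"dx":0,"dz":0,"dy":11,"spin":-36},{"grip":4,"dx":0,"dz":0,"dy":11,"spin":-36},{"grip":7.5,"dx":0,"dz":0,"dy":11,"spin":-36},{"grip":7.5,"dx":0,"dz":0,"dy":11,"spin":-36},{"grip":7.5,"dx":0,"dz":0,"dy":7,"spin":-36},{"grip":7.5,"dx":0,"dz":0,"dy":2,"spin":-36},{"grip":7.5,"dx":0,"dz":0,"dy":0,"spin":-36}]'
python3 -m jog '[{"grip":7.5,"dx":0,"dz":0,"dy":0,"spin":0},{"grip":7.5,"dx":0,"dz":0,"dy":0,"spin":0},{"grip":7.5,"dx":0,"dz":0,"dy":0,"spin":0}]'
cat >> h.py <<'E'
def bubm(c):
    s,o=bub(c); g=o[:,1]; b=o[:,2]>175; b&=abs(s)<26; 
    mid=[]
    for lo,hi in((-14,0),(0,14)):
        k=(s>lo)&(s<hi); w=np.clip(200-g[k],0,None); mid.append((s[k]*w).sum()/max(w.sum(),1e-6))
    e=[np.interp(170,*( (o[:,2],s))) ] if 0 else 0
    print('lines',np.round(mid,2),'bubble',s[b].min() if b.any() else None,s[b].max() if b.any() else None,
          'vial dark ends',s[(g<175)])
E
python3 - <<'E'
from h import *
go(566.8,140,200,-94.4)
c=cam('wrist'); bubm(c)
E
```

```text
clock: 17.4
eef_pos: [551.2, -26.2, 205.2]
eef_rot: [-1.569, -0.003, -0.784]
wrist_force: [0.6, 0.2, 0.1]
finger_gap: 75.1
clock: 17.77
eef_pos: [550.1, -26.1, 201.1]
eef_rot: [-1.572, 0.002, -0.784]
wrist_force: [0.5, -0.2, 0.8]
finger_gap: 74.5
clock 17.775 pos [550.1 -26.1 201.1] yaw -44.94 j6 0.67 F [ 0.5 -0.2  0.8] gap 74.5
dx -10.55 dz 12.94 dy 0.11 cm spin 49.5
lines [-7.88  8.22] bubble -5.0 4.5 vial dark ends [-30.5 -30.  -29.5  -8.5  -8.   -7.5   8.    8.5  29.5  30.   30.5  31.
  31.5  32.   32.5]
```

The bubble is now within about 0.4 mm of the middle. Next I move over the level with the jaws lengthwise, opened to straddle the vial.

```bash
python3 -m jog '[{"grip":8.4,"dx":-3.5,"dz":4,"dy":0,"spin":10},{"grip":8.4,"dx":-7,"dz":8,"dy":0,"spin":20},{"grip":8.4,"dx":-10,"dz":12,"dy":0,"spin":30},{"grip":8.4,"dx":-10.55,"dz":12.95,"dy":0,"spin":40},{"grip":8.4,"dx":-10.55,"dz":12.95,"dy":2,"spin":49.5},{"grip":8.4,"dx":-10.55,"dz":12.95,"dy":5,"spin":49.5},{"grip":8.4,"dx":-10.55,"dz":12.95,"dy":8,"spin":49.5},{"grip":8.4,"dx":-10.55,"dz":12.95,"dy":8,"spin":49.5},{"grip":8.4,"dx":-10.55,"dz":12.95,"dy":8,"spin":49.5},{"grip":8.4,"dx":-10.55,"dz":12.95,"dy":8,"spin":49.5}]'
python3 - <<'E'
from h import *
go(566.8,140,108,-94.4)
c=cam('wrist'); cv2.imwrite('pics/w9.png',cv2.resize(c['color'][:,:,::-1],(768,576))); bubm(c)
E
```

```text
clock: 19.08
eef_pos: [567.9, 140.1, 123.7]
eef_rot: [-1.569, 0.0, -1.648]
wrist_force: [0.6, -0.2, 0.4]
finger_gap: 84.0
clock 19.075 pos [567.9 140.1 123.7] yaw -94.44 j6 1.83 F [ 0.6 -0.2  0.4] gap 84.0
dx 0.02 dz -0.11 dy 1.57 cm spin -0.0
lines [-8.82  8.12] bubble -5.0 3.0 vial dark ends [-32.  -31.5 -31.  -30.5 -30.   -9.   -8.5  -8.   -7.5   7.    7.5   8.
   8.5  29.5  30.   30.5  31. ]
```

View pics/w9.png

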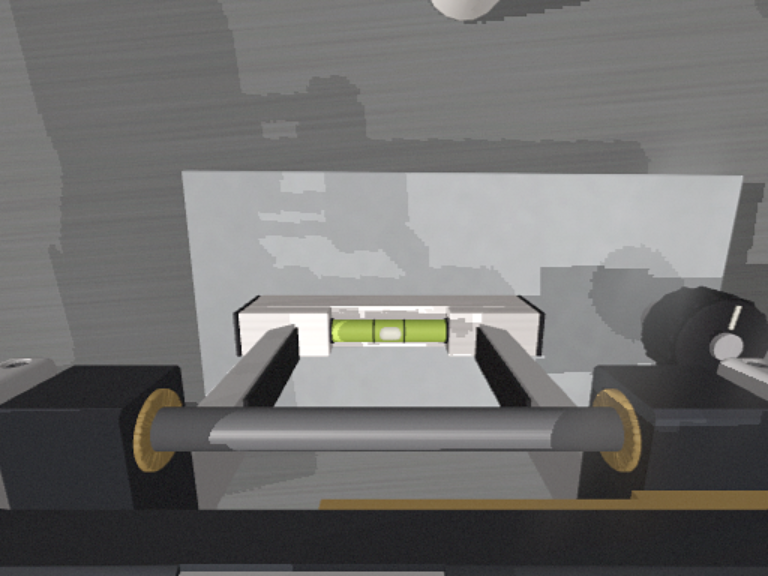

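The fingers straddle the vial over the solid ends, and the bubble at (391,332) sits between the lines at 374 and 404. I lower gently to contact.

```bash
python3 -m jog '[{"grip":8.4,"dx":0,"dz":-0.1,"dy":0.8,"spin":0},{"grip":8.4,"dx":0,"dz":-0.1,"dy":1.2,"spin":0},{"grip":8.4,"dx":0,"dz":-0.1,"dy":1.4,"spin":0},{"grip":8.4,"dx":0,"dz":-0.1,"dy":1.5,"spin":0},{"grip":8.4,"dx":0,"dz":-0.1,"dy":1.6,"spin":0},{"grip":8.4,"dx":0,"dz":-0.1,"dy":1.65,"spin":0},{"grip":8.4,"dx":0,"dz":-0.1,"dy":1.65,"spin":0},{"grip":8.4,"dx":0,"dz":-0.1,"dy":1.65,"spin":0}]'
```

```text
clock: 20.12
eef_pos: [566.9, 140.0, 108.4]
eef_rot: [-1.568, 0.0, -1.648]
wrist_force: [-8.4, -3.4, 22.8]
finger_gap: 83.6
```

Contact, about 23 N. I'll hold and watch the bubble for any bedding shift.

```bash
python3 -m jog '[{"grip":8.4,"dx":0,"dz":0,"dy":0,"spin":0},{"grip":8.4,"dx":0,"dz":0,"dy":0,"spin":0},{"grip":8.4,"dx":0,"dz":0,"dy":0,"spin":0},{"grip":8.4,"dx":0,"dz":0,"dy":0,"spin":0},{"grip":8.4,"dx":0,"dz":0,"dy":0,"spin":0},{"grip":8.4,"dx":0,"dz":0,"dy":0,"spin":0},{"grip":8.4,"dx":0,"dz":0,"dy":0,"spin":0},{"grip":8.4,"dx":0,"dz":0,"dy":0,"spin":0},{"grip":8.4,"dx":0,"dz":0,"dy":0,"spin":0},{"grip":8.4,"dx":0,"dz":0,"dy":0,"spin":0}]'
python3 - <<'E'
from h import *
c=cam('wrist'); cv2.imwrite('pics/w10.png',cv2.resize(c['color'][150:280,130:390,::-1],(780,390),interpolation=cv2.INTER_CUBIC)); bubm(c)
s,o=bub(c)
for k,v in list(zip(s,o.round().astype(int)))[40:-40:2]: print(k,v[1:],end=' ')
E
```

```text
clock: 21.38
eef_pos: [566.9, 140.0, 108.3]
eef_rot: [-1.568, 0.0, -1.648]
wrist_force: [-8.8, -2.1, 21.7]
finger_gap: 84.2
lines [-8.82  8.05] bubble -5.5 3.5 vial dark ends [-32.5 -32.  -31.5 -31.  -30.5 -30.   -9.   -8.5  -8.   -7.5   7.    7.5
   8.    8.5  29.   29.5  30.   30.5  31.   31.5]
-14.0 [194  92] -13.0 [194  92] -12.0 [194  92] -11.0 [194  92] -10.0 [197  94] -9.0 [144  74] -8.0 [123  63] -7.0 [200 107] -6.0 [206 163] -5.0 [214 197] -4.0 [218 205] -3.0 [218 205] -2.0 [218 205] -1.0 [218 205] 0.0 [218 204] 1.0 [218 205] 2.0 [216 203] 3.0 [208 191] 4.0 [198 158] 5.0 [194 102] 6.0 [197  92] 7.0 [146  74] 8.0 [111  60] 9.0 [200  94] 10.0 [195  93] 11.0 [194  92] 12.0 [194  92] 13.0 [194  92] 14.0 [194  92]
```

View pics/w10.png

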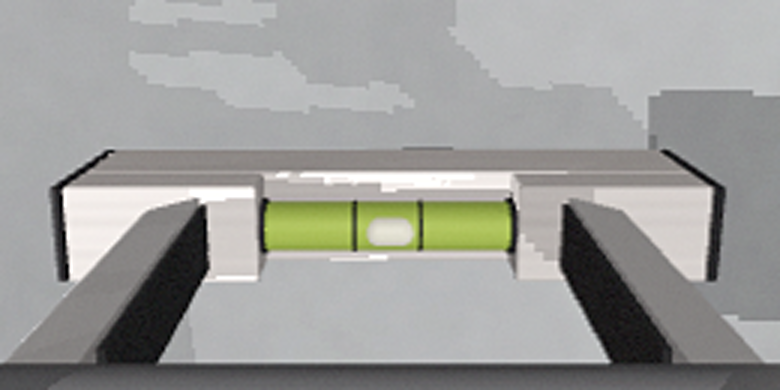

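Both fingers bear on the solid ends, and the bubble (367–413) is between the lines (354, 420), about 0.7 mm off the middle. The push is steady at about 22 N, so I hand in.

```bash
python3 -c "
from h import *
print(ticket.sign_off())"
```

```text
the job is handed in; nothing more can be done
None
```

The job is handed in at about 21.5 s on the robot clock, with the level bedded on the tray and the fingers still pressing it; no verdict is reported.

- **Placing:** I laid the smaller, non-red level lengthwise on the tray's middle while the stand was still sloping, and let go with the bubble about 11 mm off.
- **Turning the knob:** I turned it about 115° clockwise. A slip of mine, repeating a spin value in a new call, added about 21° more and pushed the bubble about 3 mm past the middle. I re-gripped and turned it back 36°, which left the bubble about 0.4 mm off.
- **Last checks, while pressing:** The wrist camera put the bubble about 0.7 mm from the middle, where 2.5 mm is allowed. The push was steady at about 22 N, with about 9 N of sideways force at the wrist. Both fingers were on the solid ends of the level.
- **Not checked:** I did not measure the bystanders again at the end, but no move came near them. One early pair of moves was refused for missing fields, and the arm did not move.

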